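# Set the carton coder's batch dial to 7

### The arm

A 7-joint arm with a two-finger parallel gripper is mounted at the origin on the work surface. World frame = base frame: x ahead of the robot, y to its left, z up, the work surface at z = 0. Lengths are in m, angles in rad, forces in N, time in s.
With the tool pointing down it reaches from about 0.425 to 0.925 m from the base axis. Payload 6.8 kg.
Tool frame: the origin (TCP) lies midway between the tips of the shut fingers; the grasp point (between the pads) lies 19 mm behind it; z points along the fingers, y is the line along which they close (so a half turn about z gives the same grasp; the last joint's range is limited). The gripper opens to 88 mm and grips with 3 to 60 N. Pads are 20 mm wide; open, the fingers measure 115 mm over their backs; the gripper's body (75 mm by 178 mm) begins 61 mm behind the grasp point.
Start: joints at [1.007, 0.477, 0.022, 1.555, -0.011, 1.109, -0.083], TCP at [0.297, -0.606, 0.223] pointing down, gripper open.
Joint ranges: [-2.96, 2.96], [-0.34, 2.1], [-1.41, 1.46], [0.24, 2.44], [-1.37, 4.51], [0.17, 1.92], [-2.96, 2.96]. Speed limits (rad/s): [2.39, 2.39, 3.14, 3.14, 3.14, 3.14, 3.14].

### API

Orientations are given as a 3x3 rotation matrix whose columns are the frame's x, y, z axes.
In Python, from rig import arm gives the robot as it stands.
- The arm moves only by the shell command python3 -m inch 'ROWS' [FORCE]. ROWS is JSON, one flat list of numbers, 5 for each row, row after row: the shift along the world's x, y, z in cm, then the turn about the world's z in degrees, then the opening, from 0 (shut) to 1 (fully open). In form: [tx, ty, tz, roll, hand, tx, ty, tz, roll, hand, ...]. A call has exactly 5 rows; each row shifts and turns the commanded pose from where the row before left it; what a row does not reach is not made up. A row lasts 1/10 s, in which the tool goes at most 50 mm and 8.59 degrees, less where a joint would pass 70% of its speed; a pose out of reach is approached as far as the arm can. A call is refused whole if a number of a shift passes 5 or a number of a turn 8.59, either way. A call with a gripper value outside its range is refused whole. The fingers move at their own pace and stop on an object; FORCE is the grip in N (left out, the last holds). Time passes only in rows, so rows that do not move let the fingers close, or fill a call up. It gives the time, the measured TCP pose, the force, the opening and the grip force at its end, in the units of the state.
- arm.observe(): the state, without advancing time (a new reading comes with each control period).
- arm.camera(name): name is "scene" or "top" or "wrist"; returns a dict with "color" (480x640x3 uint8, blue, green, red), "range_z" (480x640 float32, m along the optical axis (not along the pixel's ray), 0 where there is no reading), "K" (3x3 intrinsics, pixels), "dist" ([k1, k2, p1, p2, k3] as OpenCV has them; the pictures are not rectified), "extrinsics" (4x4, takes a point from camera to world coordinates). Camera axes: x right, y down, z forward; pixel columns grow to the right and rows downward; lengths in m; the calibration is good to about 2 mm. A picture is of the moment at which its call begins.
- arm.sign_off(): hands the job in; it is judged then, once.
The state is a dict: "t": time; "joint_pos": joint angles; "qd": joint speeds; "effort": joint torques, N m; "tool_pos": TCP position; "tool_rot": TCP orientation; "contact_force": force on the tool from outside, world axes, zero at the start; "wrist_torque": the same for the moment, N m; "width": finger opening in m; "gripper_force": force on a finger pad.
Only numpy, scipy, OpenCV 4.12 (cv2) and the standard library are available. Lean on these libraries where they do the work, as an engineer would, in place of code of your own. Each camera call takes 0.05 s, during which the arm holds its last target. There are 200 camera calls.

### The job

Set the batch number on the grey carton coder to 7: press its dial down gently against the spring, turn it until 7 shows in the little window, then let it come up and feel it into its catch so that it sits fully home at 7, and leave it free. Do not force the dial against its catch or its bottom stop, and do not shift the goods standing around the coder.

Things in the scene. Friction and masses are not known exactly. Their poses are not given: they have to be found in the camera images.
- coder: The carton coder: grey sheet-metal box 170 x 170 mm, 70 mm high, fixed to the bench, wherever it stands. Origin: centre of its underside, on the dial's vertical axis; z up, x from the front (carton slot) to the window side. Its flat top cover is at 70 mm.
- window (a point): Centre of the window in the cover's upper face (22 mm along the coder's x, 30 mm along y, steel frame 3 mm high), 47 mm from the dial's axis towards the coder's +x. It shows one white numeral (17 mm high) of the black drum below; the numeral's top points away from the dial's axis, so it reads upright from the front (slot) side.
- dial_grip (a point): On the dial's axis at mid-height of its black grip bar, 102 mm above the bench when the dial is fully up; turns and sinks with the dial. x runs along the bar, z up. The bar is 46 mm long (x), 14 mm wide (y), 28 mm high (14 mm above and below this point). At dial angle 0 x points to the window.
- dial (a joint): Angle of the drum dial (rad), growing clockwise seen from above. Number n (0 to 9) is in mid-window at n x 0.628 (7 at 4.398). End stops at -0.35 and 6.0: it cannot pass from 9 to 0. Light friction, 0.06 N m. Starts between 2 and 6 with any part of the number in the window. The catch places lie near the numbers, not exactly on them: see catch_ring.
- press (a joint): How far the dial is pressed down (m): 0 fully up, home in the catch at some number; 0.012 on the bottom stop. The spring takes about 5 N to start, 8 N at 0.005, 12 N at 0.012. Pressed more than 0.005 the dial is clear of the catch and turns freely. Let up between catch places it rests at 0.003 to 0.004 and still turns with a light drag, until it snaps up into the next place.
- catch_ring: Catch and bottom stop inside the coder, unseen; origin: centre of the coder's underside. One catch place per number, with 0.025 rad of play either way; a caught dial is locked against turning. They lie up to 0.15 rad to either side of the mid-window angles, the same on all numbers of one coder: find it by feel. Over 15 N on catch or stop (1.0 N m twist) is too much.
- carton_a: Loose green tea carton, 45 x 80 x 110 mm high, standing beside the coder; origin: centre of its underside.
- carton_b: A second such carton, on the coder's other side; origin: centre of its underside.
- tin: Loose closed tin, 74 mm across, 100 mm high, standing beyond the coder; origin: centre of its underside.
- label_roll: Loose roll of labels, 72 mm across, 30 mm high, lying beyond the coder; origin: centre of its underside.
- flange (a point): On the dial's axis, level with the flat top of the round flange under the grip bar, 88 mm above the bench when the dial is up; the flange is 64 mm across, 4 mm thick. Fingertips that straddle the bar can press the dial down on it. Its underside is 14 mm above the cover when up.

How it is judged:
By the outcome, as a careful person would: the job done as asked, in the order asked, and still so for the second after the job is handed in, with the robot touching nothing.
It also fails if it takes over 54 s, if anything falls off the work surface, if the arm or the gripper's body presses on something with over 40 N, if the wrist force passes 120 N, or if a joint passes its speed limit or range.

## Working session

There is one attempt and no reset: what is moved stays moved. The work goes in short steps, Python scripts to look and compute and a shell command to move; the robot and the scene stay as the last step left them, time stands still between calls to the robot, and variables do not carry over. Pictures are saved under pics/ and viewed, at most 10 in all, crops included, and the job is handed in when it is done.

```bash
mkdir -p pics
python3 - <<'E'
from rig import arm
import cv2,numpy as np
s=arm.observe();print(s['t'],s['tool_pos'],s['tool_rot'],s['width'],s['contact_force'])
a=arm.camera("scene");b=arm.camera("top")
cv2.imwrite('pics/s.png',a['color']);cv2.imwrite('pics/t.png',b['color'])
np.savez('top.npz',**b);np.savez('scene.npz',**a)
E
```

```text
0.0 [ 0.29684155 -0.605583    0.2217197 ] [[ 8.97899059e-01  4.40200493e-01 -8.97197195e-04]
 [ 4.40201381e-01 -8.97897851e-01  1.48125142e-03]
 [-1.53543828e-04 -1.72496170e-03 -9.99998500e-01]] 0.08764777150612307 [-0.32862492 -0.06630222 -0.5836168 ]
```

View pics/t.png

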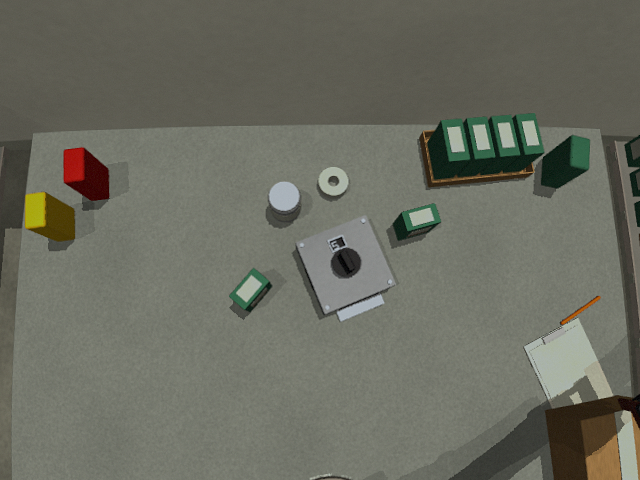

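View pics/s.png

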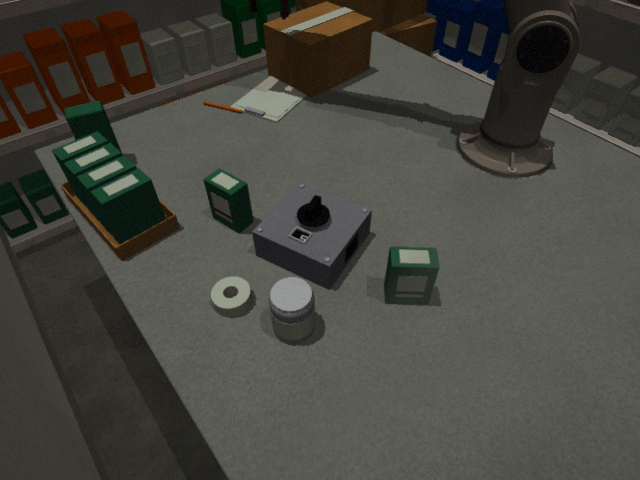

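The top view shows the coder's dial at about (346,262) and its window at (337,243). The cartons are at (250,290) and (417,221), the tin at (284,200) and the roll at (333,182).

```bash
cat > h.py <<'E'
import cv2,numpy as np
def at_z(d,u,v,z):
    p=cv2.undistortPoints(np.array([[[u,v]]],float),d['K'],d['dist'])[0,0]
    E=d['extrinsics'];r=E[:3,:3]@np.array([*p,1]);o=E[:3,3]
    return o+r*(z-o[2])/r[2]
E
python3 - <<'E'
import numpy as np,cv2
from h import *
b=np.load('top.npz')
for n,u,v,z in [('dial',346,262,.09),('win',337,243,.072),('c1',297,241,.07),('c2',364,217,.07),('c3',397,286,.07),('c4',325,314,.07),('cartA',250,288,.11),('cartB',421,217,.11),('tin',284,196,.1),('roll',333,182,.03)]:
    print(n,at_z(b,u,v,z).round(4))
c=b['color'][210:320,290:400];cv2.imwrite('pics/t2.png',cv2.resize(c,(600,600),interpolation=cv2.INTER_CUBIC))
E
```

```text
dial [ 0.5878 -0.0402  0.09  ]
win [ 0.6333 -0.0233  0.072 ]
c1 [0.6396 0.0651 0.07  ]
c2 [ 0.6923 -0.086   0.07  ]
c3 [ 0.5355 -0.1529  0.07  ]
c4 [0.4779 0.0069 0.07  ]
cartA [0.5329 0.1645 0.11  ]
cartB [ 0.681  -0.2057  0.11  ]
tin [0.7346 0.0921 0.1   ]
roll [ 0.7883 -0.0213  0.03  ]
```

View pics/t2.png

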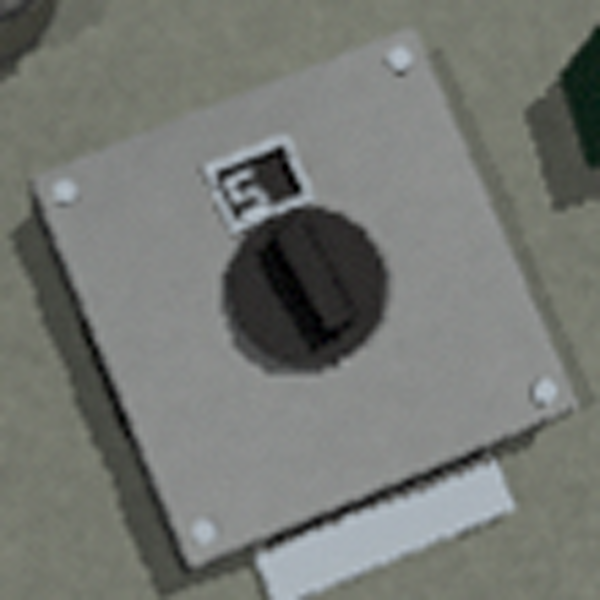

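The crop shows numeral "5" shifted to the left in the window, and the bar lies nearly along the coder's x. Next I move over the coder for a wrist look.

```bash
python3 -m inch '[1.8,3.6,1,0,1,1.8,3.6,1,0,1,1.8,3.6,1,0,1,1.8,3.6,0,0,1,1.8,3.6,0,0,1]'; python3 -m inch '[1.8,3.6,0,0,1,1.8,3.6,0,0,1,1.8,3.6,0,0,1,1.8,3.6,0,0,1,1.8,3.6,0,0,1]';python3 -m inch '[1.8,3.6,0,0,1,1.8,3.6,0,0,1,1.8,3.6,0,0,1,1.6,3.6,0,0,1,0,0,0,0,1]'
python3 - <<'E'
from rig import arm
import cv2,numpy as np
a=arm.camera("wrist");np.savez('w.npz',**a);cv2.imwrite('pics/w.png',a['color'])
s=arm.observe();print(s['tool_pos'],s['tool_rot'][:,0],s['wrist_torque'],s['contact_force'])
E
```

```text
t: 0.6
tool_pos: [0.3876, -0.4245, 0.2528]
tool_rot: [[0.898, 0.44, 0.0], [0.44, -0.898, -0.0], [0.0, 0.0, -1.0]]
contact_force: [0.8, -0.4, 0.1]
width: 0.0876
gripper_force: 0.0
t: 1.1
tool_pos: [0.4773, -0.2445, 0.2524]
tool_rot: [[0.898, 0.44, -0.0], [0.44, -0.898, 0.0], [-0.0, -0.0, -1.0]]
contact_force: [0.5, -0.3, 0.1]
width: 0.088
gripper_force: 0.0
t: 1.6
tool_pos: [0.5488, -0.0953, 0.2524]
tool_rot: [[0.894, 0.448, 0.001], [0.448, -0.894, 0.003], [0.002, -0.003, -1.0]]
contact_force: [0.5, 0.5, 0.2]
width: 0.0876
gripper_force: 0.0
[ 0.54775036 -0.09876806  0.25228179] [8.95359457e-01 4.45344151e-01 1.69737831e-04] [-0.0379443   0.03282326 -0.01983701] [-0.89020065 -0.87844727 -1.08981662]
```

View pics/w.png

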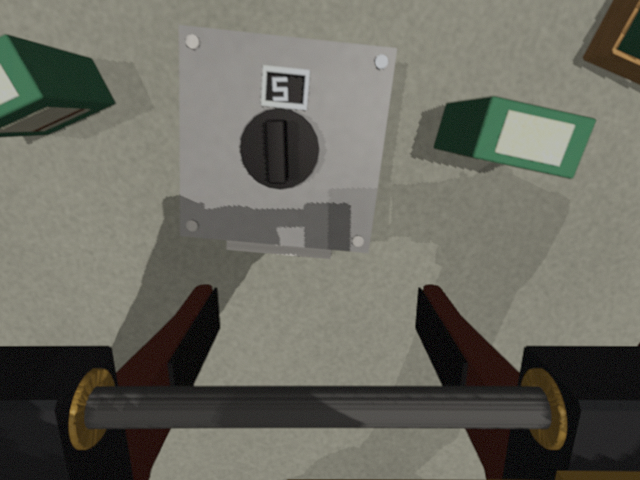

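The wrist view shows "5" left of mid-window, the window frame centre at (286,88) and the flange at about (280,148). I'll enlarge it for the bar direction.

Run:
```python
import numpy as np,cv2
from h import *
b=np.load('w.npz')
c=b['color'][55:200,205:350];c=cv2.convertScaleAbs(c,alpha=1.8,beta=10);cv2.imwrite('pics/w2.png',cv2.resize(c,(580,580),interpolation=cv2.INTER_CUBIC))
P={n:at_z(b,u,v,z) for n,u,v,z in [('fl',280,148,.088),('win',286,88,.073),('c1',192,41,.071),('c2',381,61,.071),('c3',358,241,.071),('c4',192,226,.071)]}
for k,v in P.items():print(k,v.round(4))
print(sum(P[k] for k in['c1','c2','c3','c4'])/4)
for q,w in [('c4','c1'),('c3','c2'),('fl','win')]:
  d=P[w]-P[q];print(q,np.degrees(np.arctan2(d[1],d[0])),np.linalg.norm(d))
```

```text
fl [ 0.5885 -0.0419  0.088 ]
win [ 0.6316 -0.0256  0.073 ]
c1 [0.6296 0.0546 0.071 ]
c2 [ 0.6832 -0.084   0.071 ]
c3 [ 0.5444 -0.1382  0.071 ]
c4 [4.904e-01 3.000e-04 7.100e-02]
[ 0.58691843 -0.04182909  0.071     ]
c4 21.32302592670304 0.14942638040386597
c3 21.334817249414915 0.14903755122785234
fl 20.76383072754636 0.04844304077959208
```

View pics/w2.png

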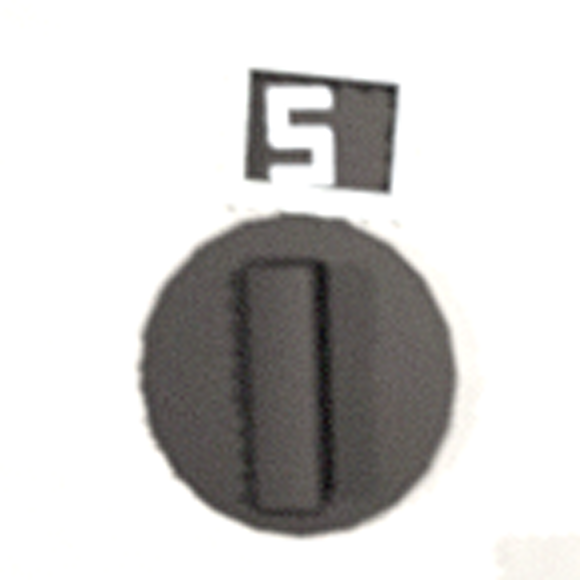

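The enlarged view shows "5" centred at crop (300,136) against window centre (322,131). The bar's end midpoints are at about (284,264) and (290,510).

Run:
```python
import numpy as np
from h import *
b=np.load('w.npz');f=lambda u,v,z:at_z(b,205+u/4,55+v/4,z)
p,q=f(290,510,.116),f(284,264,.116);d=p-q
print(p,q,(p+q)/2,np.degrees(np.arctan2(-d[1],-d[0])),np.linalg.norm(d))
c=np.array([.5873,-.0419,0])
for n,u,v,z in[('num',300,136,.067),('win',322,131,.07)]:
  e=f(u,v,z)-c;print(n,np.degrees(np.arctan2(e[1],e[0]))-21.3,np.hypot(*e[:2]))
```

```text
[ 0.56763883 -0.05244349  0.116     ] [ 0.60709592 -0.03291731  0.116     ] [ 0.58736738 -0.0426804   0.116     ] 26.329480930758525 0.044024233178738596
num 5.45009918965048 0.04658944607432617
win -0.2692998418365278 0.04754765718229396
```

```bash
python3 -m inch '[1.97,2.83,0,0,0.5,2,2.83,0,0,0.4,0,0,-3,0,0.4,0,0,-3,0,0.4,0,0,0,0,0.4]' 10; python3 -m inch '[0,0,-3,0,0.4,0,0,-2.5,0,0.4,0,0,-2,0,0.4,0,0,-1.5,0,0.4,0,0,0,0,0.4]'
```

```text
t: 2.15
tool_pos: [0.5835, -0.0471, 0.1885]
tool_rot: [[0.898, 0.439, -0.008], [0.439, -0.899, -0.001], [-0.008, -0.003, -1.0]]
contact_force: [0.2, 0.2, -0.7]
width: 0.051
gripper_force: 0.0
t: 2.65
tool_pos: [0.5858, -0.0465, 0.1017]
tool_rot: [[0.898, 0.439, -0.003], [0.439, -0.898, -0.0], [-0.003, -0.001, -1.0]]
contact_force: [-0.2, -0.2, -0.6]
width: 0.035
gripper_force: 0.0
```

```bash
python3 -m inch '[0.15,0.4,-0.4,0,0.4,0,0,-0.4,0,0.4,0,0,0,0,0.3,0,0,0,0,0.3,0,0,0,0,0.3]' 5
python3 - <<'E'
from rig import arm
s=arm.observe();print(s['tool_pos'],s['contact_force'],s['wrist_torque'])
E
```

```text
t: 3.15
tool_pos: [0.5886, -0.0416, 0.0951]
tool_rot: [[0.898, 0.44, 0.001], [0.44, -0.898, -0.0], [0.001, 0.0, -1.0]]
contact_force: [-0.6, 0.0, 0.2]
width: 0.0263
gripper_force: 0.0
[ 0.5886068  -0.04157755  0.09511769] [-0.59093015  0.03914037  0.22274725] [-0.0144738  -0.02234091 -0.02935921]
```

```bash
python3 -m inch '[-0.1,-0.05,-0.3,0,0.2,0,0,0,0,0,0,0,0,0,0,0,0,0,0,0,0,0,0,0,0]' 5;  python3 -m inch '[0,0,-0.2,0,0,0,0,0,0,0,0,0,-0.2,0,0,0,0,0,0,0,0,0,0,0,0]'
```

```text
t: 3.65
tool_pos: [0.5868, -0.0416, 0.0914]
tool_rot: [[0.898, 0.441, -0.001], [0.441, -0.898, 0.0], [-0.001, -0.001, -1.0]]
contact_force: [-1.5, 0.7, -1.3]
width: 0.0142
gripper_force: 5.0
t: 4.15
tool_pos: [0.5874, -0.0415, 0.0883]
tool_rot: [[0.898, 0.44, 0.0], [0.44, -0.898, 0.0], [0.0, -0.0, -1.0]]
contact_force: [-4.2, 2.0, 6.7]
width: 0.0136
gripper_force: 5.0
```

```bash
python3 -m inch '[-0.05,0,-0.2,0,0,0,0,-0.2,0,0,0,0,-0.1,0,0,0,0,0,0,0,0,0,0,0,0]' 10;  python3 -m inch '[0,0,-0.1,0,0,0,0,0,0,0,0,0,-0.1,0,0,0,0,0,0,0,0,0,0,0,0]'
```

```text
t: 4.65
tool_pos: [0.5874, -0.0414, 0.0838]
tool_rot: [[0.898, 0.44, 0.001], [0.44, -0.898, 0.0], [0.001, 0.0, -1.0]]
contact_force: [-5.1, 2.0, 8.7]
width: 0.0139
gripper_force: 10.0
t: 5.15
tool_pos: [0.5874, -0.0414, 0.082]
tool_rot: [[0.898, 0.44, 0.001], [0.44, -0.898, 0.0], [0.001, 0.0, -1.0]]
contact_force: [-3.4, 3.0, 11.0]
width: 0.014
gripper_force: 10.0
```

```bash
python3 -m inch '[0,0,0,-1,0,0,0,0,-1,0,0,0,0,-1,0,0,0,0,0,0,0,0,0,0,0]' 15
python3 - <<'E'
from rig import arm
s=arm.observe();print(s['wrist_torque'],s['width'])
E
```

```text
t: 5.65
tool_pos: [0.5874, -0.0413, 0.082]
tool_rot: [[0.92, 0.393, 0.001], [0.393, -0.92, 0.0], [0.001, 0.0, -1.0]]
contact_force: [-4.9, 2.9, 10.5]
width: 0.0144
gripper_force: 15.0
[0.80434968 1.07541295 0.02323832] 0.014368681930704407
```

```bash
python3 -m inch '[0,0,0,-6,0,0,0,0,-6,0,0,0,0,-6,0,0,0,0,-6,0,0,0,0,0,0]'; python3 -m inch '[0,0,0,-6,0,0,0,0,-6,0,0,0,0,-6,0,0,0,0,-6,0,0,0,0,0,0]'; python3 -m inch '[0,0,0,-6,0,0,0,0,-6,0,0,0,0,0,0,0,0,0,0,0,0,0,0,0,0]';python3 - <<'E'
from rig import arm
s=arm.observe();print(s['wrist_torque'],s['width'])
E
```

```text
t: 6.15
tool_pos: [0.5874, -0.0414, 0.082]
tool_rot: [[1.0, -0.018, 0.001], [-0.018, -1.0, 0.0], [0.001, -0.0, -1.0]]
contact_force: [-4.0, 2.4, 10.7]
width: 0.014
gripper_force: 15.0
t: 6.65
tool_pos: [0.5874, -0.0415, 0.082]
tool_rot: [[0.906, -0.423, 0.001], [-0.423, -0.906, 0.0], [0.001, -0.001, -1.0]]
contact_force: [-4.9, 3.5, 10.8]
width: 0.0141
gripper_force: 15.0
t: 7.15
tool_pos: [0.5874, -0.0416, 0.082]
tool_rot: [[0.8, -0.6, 0.001], [-0.6, -0.8, 0.0], [0.001, -0.001, -1.0]]
contact_force: [-4.1, 2.6, 11.3]
width: 0.0138
gripper_force: 15.0
[ 0.65233165  1.05125617 -0.04122452] 0.013779423668378627
```

```bash
python3 -m inch '[0,0,0.1,0,0,0,0,0.1,0,0,0,0,0.1,0,0,0,0,0,0,0,0,0,0,0,0]' 5; python3 -m inch '[0,0,0,0,0.19,0,0,0.2,0,0.19,0,0,0.2,0,0.19,0,0,0.3,0,0.19,0,0,0,0,0.19]' 3;python3 - <<'E'
from rig import arm
s=arm.observe();print(s['wrist_torque'],s['width'])
E
```

```text
t: 7.65
tool_pos: [0.5878, -0.042, 0.0845]
tool_rot: [[0.8, -0.6, 0.002], [-0.6, -0.8, -0.0], [0.002, -0.001, -1.0]]
contact_force: [-1.9, 1.3, 7.0]
width: 0.0143
gripper_force: 8.8
t: 8.15
tool_pos: [0.5871, -0.0423, 0.091]
tool_rot: [[0.8, -0.6, 0.001], [-0.6, -0.8, -0.0], [0.001, -0.0, -1.0]]
contact_force: [-0.6, 0.6, -0.4]
width: 0.0167
gripper_force: 0.0
[ 0.05311965  0.03709705 -0.01446779] 0.01671328718143798
```

```bash
cat > o.py <<'E'
from rig import arm
import numpy as np
s=arm.observe();R=s['tool_rot'];print('TZ',s['wrist_torque'].round(3) if hasattr(s['wrist_torque'],'round') else s['wrist_torque'],'w',round(s['width'],5),'gf',s['gripper_force'],'yaw',np.degrees(np.arctan2(R[1][0],R[0][0])))
E
python3 -m inch '[0,0,0,0,0.17,0,0,0,-1,0.17,0,0,0,-1,0.17,0,0,0,-1,0.17,0,0,0,-1,0.17]'|tail -3; python3 o.py
python3 -m inch '[0,0,0,-0.5,0.17,0,0,0,-0.5,0.17,0,0,0,-0.5,0.17,0,0,0,-0.5,0.17,0,0,0,0,0.17]'|tail -3; python3 o.py
python3 -m inch '[0,0,0,-0.5,0.17,0,0,0,-0.5,0.17,0,0,0,-0.5,0.17,0,0,0,-0.5,0.17,0,0,0,0,0.17]'|tail -3; python3 o.py
```

```text
contact_force: [-0.4, -0.7, -0.7]
width: 0.0152
gripper_force: 3.2
TZ [ 0.129 -0.066  0.122] w 0.01515 gf 3.1542740466829855 yaw -40.963208973390955
contact_force: [0.3, 0.1, -1.0]
width: 0.0159
gripper_force: 3.2
TZ [0.186 0.033 0.105] w 0.01595 gf 3.219827696448192 yaw -42.901574972392865
contact_force: [0.2, -0.7, -1.1]
width: 0.0168
gripper_force: 3.3
TZ [ 0.069 -0.029  0.104] w 0.01678 gf 3.298990713665262 yaw -44.90751260003479
```

The bar isn't following at 3 N, because the width grows as the tool turns. I'll grip more firmly.

```bash
python3 -m inch '[0,0,0,0,0.17,0,0,0,0,0.17,0,0,0,0,0.17,0,0,0,0,0.17,0,0,0,0,0.17]' 6|tail -3; python3 o.py
python3 -m inch '[0,0,0,0,0.17,0,0,0,0,0.17,0,0,0,0,0.17,0,0,0,0,0.17,0,0,0,0,0.17]' 10|tail -3; python3 o.py
```

```text
contact_force: [0.0, -0.9, -0.3]
width: 0.0164
gripper_force: 6.3
TZ [ 0.067 -0.091  0.162] w 0.01642 gf 6.326044010929763 yaw -44.885381229689195
contact_force: [0.4, -1.2, -1.4]
width: 0.0163
gripper_force: 10.3
TZ [-0.003 -0.021  0.305] w 0.01625 gf 10.318180918693542 yaw -44.88615154362954
```

Run:
```python
from rig import arm
import cv2,numpy as np
a=arm.camera("wrist");np.savez('w3.npz',**a);cv2.imwrite('pics/w3.png',a['color'])
```

```text
(no output)
```

View pics/w3.png

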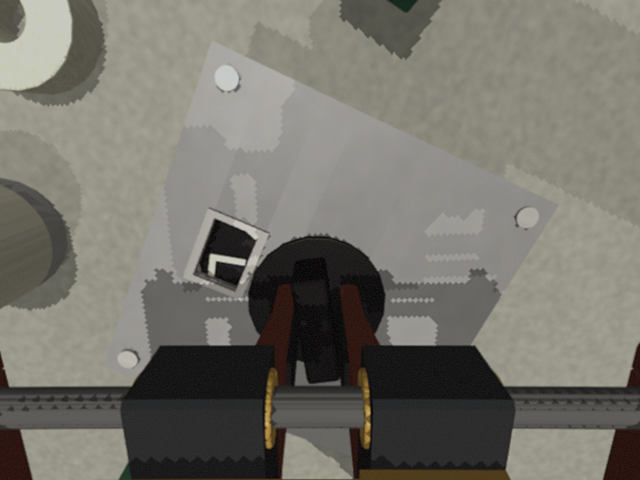

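The view shows a "7" at about (226,266), left of the window centre at (230,250). The bar's top runs from (310,262) to about (324,380) and lags behind the fingers.

Run:
```python
import numpy as np,cv2
from h import *
b=np.load('w3.npz');c=np.array([.5873,-.0419,0])
for n,u,v,z in [('num',226,268,.067),('win',230,250,.07),('winfr',229,250,.073)]:
  e=at_z(b,u,v,z)-c;print(n,np.degrees(np.arctan2(e[1],e[0]))-21.3,np.hypot(*e[:2]))
p,q=at_z(b,324,380,.116),at_z(b,310,260,.116);d=q-p
print(np.degrees(np.arctan2(d[1],d[0])),np.linalg.norm(d),(p+q)/2)
c=b['color'][190:310,160:400];c=cv2.convertScaleAbs(c,alpha=2,beta=10);cv2.imwrite('pics/w4.png',cv2.resize(c,(800,400),interpolation=cv2.INTER_CUBIC))
# flange depth vs cover depth
E=b['extrinsics'];
K=b['K']
for u,v in [(290,260),(350,255),(262,300),(372,300),(312,270),(315,290),(150,200),(300,190)]:
  z=float(b['range_z'][v,u]);r=cv2.undistortPoints(np.array([[[u,v]]],float),K,b['dist'])[0,0]
  print(u,v,(E@np.array([r[0]*z,r[1]*z,z,1]))[:3].round(4))
```

```text
num 11.645570732338822 0.04653573022710639
win -1.7672721950481574 0.04680143887592322
winfr -2.9602797100779554 0.04704184466407257
-38.92816741495865 0.05131701070191902 [ 0.59152541 -0.04602258  0.116     ]
290 260 [ 0.6107 -0.048   0.0864]
350 255 [ 0.5933 -0.0683  0.0853]
262 300 [ 0.6061 -0.0247  0.0856]
372 300 [ 0.5709 -0.0607  0.0866]
312 270 [ 0.6046 -0.056   0.1023]
315 290 [ 0.601  -0.0542  0.1134]
150 200 [0.6849 0.0118 0.001 ]
300 190 [ 0.6281 -0.0713  0.0718]
```

View pics/w4.png

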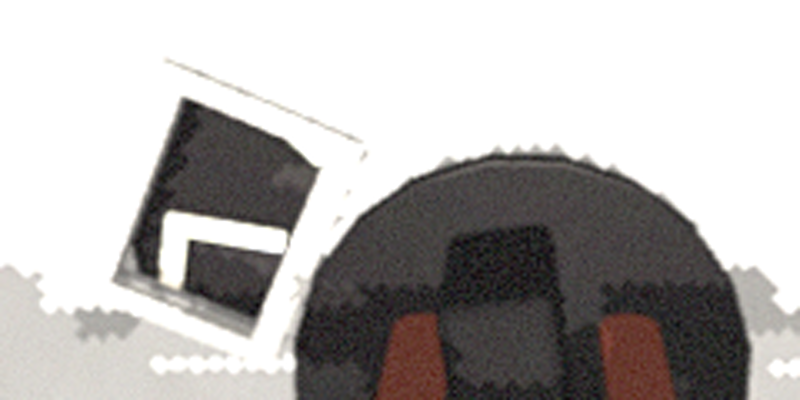

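Run:
```python
import numpy as np,cv2
b=np.load('w.npz');E=b['extrinsics'];K=b['K']
def h(u,v):
  o=[]
  for du in range(-2,3):
    for dv in range(-2,3):
      z=float(b['range_z'][v+dv,u+du]);r=cv2.undistortPoints(np.array([[[u+du,v+dv]]],float),K,b['dist'])[0,0]
      o.append((E@np.array([r[0]*z,r[1]*z,z,1]))[2])
  return round(float(np.median(o)),4)
print('flange',h(255,148),h(305,148),h(300,165),'bar',h(277,140),h(277,165),'cover',h(215,90),h(345,100),h(330,170))
b=np.load('w3.npz');E=b['extrinsics']
print('flange',h(290,252),h(345,250),h(258,300),h(377,300),'bar',h(315,285),h(316,295),'cover',h(330,180),h(300,190),h(430,200))
```

```text
flange 0.0888 0.0891 0.0891 bar 0.1168 0.1171 cover 0.0709 0.071 0.0707
flange 0.0856 0.0857 0.0857 0.0855 bar 0.1134 0.1139 cover 0.0709 0.0708 0.0707
```

Depth comparison: at the start the dial was fully home at 5 (flange 18 mm over the cover). Now it rests about 3 mm down, so it isn't caught. The catch offset is about −0.09 rad, so catch 7 should be near tool yaw −45.7°. I'll press clear, let the bar align, then ease up.

```bash
python3 -m inch '[0,0,-0.3,0,0.17,0,0,-0.3,0,0.17,0,0,-0.2,0,0.17,0,0,-0.1,0,0.17,0,0,0,0,0.17]' 4|tail -3; python3 -m inch '[0,0,0,0,0,0,0,0,0,0,0,0,0,0,0,0,0,0,0,0,0,0,0,0,0]' 10;python3 o.py
```

```text
contact_force: [-0.7, 1.3, 8.0]
width: 0.0166
gripper_force: 6.3
t: 11.7
tool_pos: [0.5879, -0.0419, 0.0829]
tool_rot: [[0.708, -0.706, 0.002], [-0.706, -0.708, 0.0], [0.001, -0.002, -1.0]]
contact_force: [-0.7, -0.3, 8.8]
width: 0.016
gripper_force: 11.9
TZ [0.069 0.291 0.098] w 0.01597 gf 11.886261571780778 yaw -44.91156245724234
```

```bash
python3 -m inch '[0,0,-0.1,0,0,0,0,-0.1,0,0,0,0,0,0,0,0,0,0,0,0,0,0,0,0,0]' 12;python3 o.py
```

```text
t: 12.2
tool_pos: [0.588, -0.042, 0.081]
tool_rot: [[0.708, -0.706, 0.002], [-0.706, -0.708, 0.0], [0.002, -0.002, -1.0]]
contact_force: [-1.6, -0.3, 10.2]
width: 0.0155
gripper_force: 14.2
TZ [0.041 0.364 0.074] w 0.01554 gf 14.22408495331183 yaw -44.91596841279397
```

```bash
python3 -m inch '[0,0,0,0,0,0,0,0,0,0,0,0,0,0,0,0,0,0,0,0,0,0,0,0,0]' 30;python3 o.py
```

```text
t: 12.7
tool_pos: [0.5881, -0.0424, 0.0811]
tool_rot: [[0.708, -0.706, 0.003], [-0.706, -0.708, -0.0], [0.002, -0.002, -1.0]]
contact_force: [-0.5, -1.7, 9.1]
width: 0.0138
gripper_force: 34.6
TZ [-0.122  0.311  0.025] w 0.01379 gf 34.57907332107425 yaw -44.94059194286618
```

```bash
python3 -m inch '[0,0,0.1,0,0,0,0,0.1,0,0,0,0,0.1,0,0,0,0,0,0,0.19,0,0,0.1,0,0.19]' 8|tail -3; python3 -m inch '[0,0,0.2,0,0.19,0,0,0.2,0,0.19,0,0,0.2,0,0.19,0,0,0,0,0.19,0,0,0,0,0.19]'
cat > d.py <<'E'
import numpy as np,cv2
from rig import arm
b=arm.camera('wrist');E=b['extrinsics'];K=b['K']
v,u=np.mgrid[0:480:2,0:640:2];z=b['range_z'][v,u];m=z>0;u,v,z=u[m],v[m],z[m]
r=cv2.undistortPoints(np.stack([u,v],1).astype(float)[:,None],K,b['dist'])[:,0]
P=(E@np.stack([r[:,0]*z,r[:,1]*z,z,np.ones_like(z)]))[:3].T
d=np.hypot(P[:,0]-.5875,P[:,1]+.042)
f=(d>.021)&(d<.030)&(P[:,2]>.078)&(P[:,2]<.094);c=(d>.065)&(d<.08)&(abs(P[:,2]-.07)<.004)
print('flange over cover mm',(np.median(P[f,2])-np.median(P[c,2]))*1e3,f.sum())
cv2.imwrite('pics/last.png',b['color']);np.savez('last.npz',**b)
E
python3 d.py;python3 o.py
```

```text
contact_force: [1.9, 0.1, 6.8]
width: 0.0163
gripper_force: 3.5
t: 13.7
tool_pos: [0.5864, -0.042, 0.0893]
tool_rot: [[0.708, -0.706, -0.001], [-0.706, -0.708, 0.0], [-0.001, 0.001, -1.0]]
contact_force: [-0.1, -0.6, 1.0]
width: 0.0167
gripper_force: 0.0
flange over cover mm 18.03342000332092 1093
TZ [0.091 0.015 0.003] w 0.01686 gf 0.0 yaw -44.88992526070259
```

Flange is 18.0 mm over the cover, so the dial is fully home. Releasing and backing off.

```bash
python3 -m inch '[0,0,0.1,0,0.35,0,0,0,0,0.35,0,0,0,0,0.35,0,0,2,0,0.35,0,0,3,0,0.35]' |tail -3; python3 -m inch '[0,0,4,0,0.35,0,0,3,0,0.5,-3,-2,0,0,0.5,-3,-2,0,0,0.5,0,0,0,0,0.5]'; python3 d.py
```

```text
contact_force: [0.5, 0.6, -0.3]
width: 0.0308
gripper_force: 0.0
t: 14.75
tool_pos: [0.5232, -0.0855, 0.2108]
tool_rot: [[0.705, -0.709, -0.002], [-0.709, -0.705, -0.001], [-0.001, 0.002, -1.0]]
contact_force: [-0.3, -0.6, 0.1]
width: 0.044
gripper_force: 0.0
flange over cover mm 17.957076431582564 568
```

View pics/last.png

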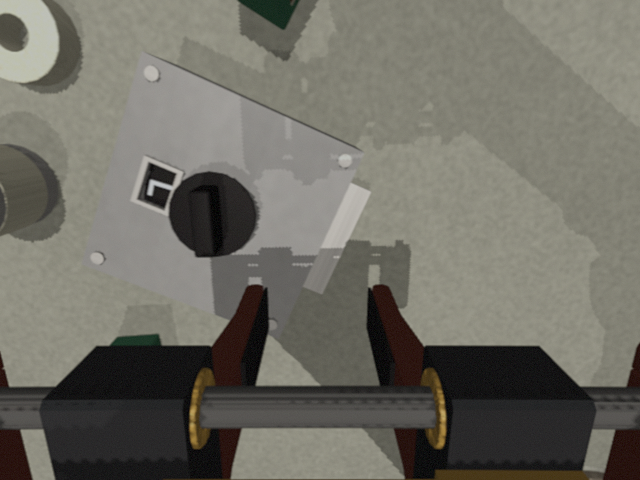

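The numeral 7 shows in the window at about (157,188). The dial is fully up and the gripper is clear, so I'm handing in.

```bash
python3 -c "
from rig import arm
print(arm.sign_off())"
```

```text
the job is handed in; nothing more can be done
None
```

The coder is set to 7: the dial is fully up in its catch (flange measured 18 mm above the cover, the fully-up height), the gripper is clear of it, and the job was handed in at about 15 s.

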